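# Unhook the probe carrier from its sprung parking stand

## Task

Take the probe carrier off its parking stand: grip it by its head, press it back against the stand's sprung keeper until the keeper is fully open, and, keeping it pressed, lift the carrier straight up and out past the beaks without forcing anything. Then set it down gently, upright on its foot, in the steel tray and let go, leaving the vial, the screwdriver and the dish alone.

Things in the scene. Friction and masses are not known exactly. Their poses are not given: they have to be found in the camera images.
- stand: Aluminium parking stand fixed to the bench, base 130 x 120 x 12 mm. Origin at bench level under the hung crossbar; z up, x BACK (the way to press), y along the crossbar. Two columns carry two arms (19 to 31 mm either side of the middle) on which the crossbar hangs. A steel head with two beaks and the keeper is clamped to it. Top 140 mm above the bench. Over 14 N on any part harms it.
- seat (a point): Point midway between the arms, 125 mm above the bench, where the crossbar's axis hangs. The arms' tops form a shallow V, rising 3 degrees backwards (lift 3 mm before pressing, to avoid rubbing); 3 mm forward play. Beaks 5 mm thick lie over the bar ends, underside 10 mm above the bar's axis: the bar can rise only once pushed back behind them. Straps hold them 41 mm either side.
- keeper (a joint): Travel (m) of the keeper, a black spring pad 24 mm wide behind the carrier: 0 closed, 0.009 at its hard stop. The head's setting d differs each time, 0 to 20 mm, unmeasured: the pad is met after 2 mm + d of backward travel, the stop at 11 mm + d; the bar clears the beaks only from 8.5 mm + d, so feel for the stop. Spring 1.3 N at touch, 3.5 N at the stop, then rising steeply. Springs back.
- carrier_grip (a point): The place to grip on the carrier's steel head, 18 (x) x 22 (y) x 52 mm tall: 18 mm below its top, 44 mm above the crossbar's axis, 114 mm above the underside of its foot. Axes while hung: z up, x back towards the keeper, y along the bar. Grip across the 18 mm, fingers before and behind it; the space around and above is free. Raise it 100 mm to bring the foot clear of the stand.
- carrier: Probe carrier, about 0.35 kg: aluminium block 24 (x) x 28 (y) x 80 mm with flat foot, a steel crossbar 8 mm thick and 74 mm long through it (along y) 70 mm above the foot, and the narrower grip head on top. Origin on the crossbar's axis, in the middle.
- tray: Shallow steel tray fixed to the bench, 130 (x) x 100 (y) x 18 mm, walls 4 mm thick. Origin at the centre of its underside, on the bench.
- tray_in (a point): Centre of the tray's inner floor, 4 mm above the bench; inside 122 (x) x 92 (y) mm.
- vial: Bystander: small amber jar, 36 mm across, 70 mm tall, standing on the bench. Origin at the centre of its underside.
- driver: Bystander: screwdriver 150 mm long lying on the bench along its own x. Origin at its middle, on the bench.
- dish: Bystander: small white bowl, 70 mm across, 20 mm tall. Origin at the centre of its underside.

How it is judged:
On the way, in this order (a step that is already met when the one before it is completed fails the run):
1. the keeper is pressed open (value of joint keeper above 0.0065 m), for 0.1 s.
2. the carrier is lifted up out of the stand, past the beaks (z of carrier_grip in the frame of stand above 0.199 m), for 0.1 s.
At the end, for the whole second after the job is handed in: The carrier stands upright (within 0.06 rad) on its foot on the tray's floor, inside its walls (grip point within 50 mm in x and 36 mm in y of the tray's centre, 110 to 118 mm above its floor), released and at rest (under 0.02 m/s); the keeper has sprung shut (under 2 mm) (x of carrier_grip in the frame of tray_in between -0.05 and 0.05 m and y of carrier_grip in the frame of tray_in between -0.036 and 0.036 m and z of carrier_grip in the frame of tray_in between 0.11 and 0.118 m and angle between carrier_grip's own z axis and vertical below 0.06 rad and linear speed of carrier below 0.02 m/s and value of joint keeper below 0.002 m); the robot touches nothing.
It fails at once if more than 14 N between the carrier and the stand with its beaks and keeper while the keeper is pressed or the carrier lifted (forced or pried) (contact force between carrier and stand above 14 N and (value of joint keeper above 0.001 m or z of carrier_grip in the frame of seat above 0.0465 m)).
It fails at once if the carrier set down hard in the tray (more than 30 N) (contact force between carrier and tray above 30 N).
It fails at once if the vial disturbed (moved over 20 mm) (distance of vial from where it was at the start of the episode above 0.02 m).
It fails at once if the screwdriver disturbed (moved over 20 mm) (distance of driver from where it was at the start of the episode above 0.02 m).
It fails at once if the dish disturbed (moved over 20 mm) (distance of dish from where it was at the start of the episode above 0.02 m).
It also fails if it takes over 58 s, if anything falls off the work surface, if the arm or the gripper's body presses on something with over 40 N, if the wrist force passes 120 N, or if a joint passes its speed limit or range.

## Robot

A 6-joint arm with a two-finger parallel gripper is mounted at the origin on the work surface. World frame = base frame: x ahead of the robot, y to its left, z up, the work surface at z = 0. Lengths are in m, angles in rad, forces in N, time in s.
With the tool pointing down it reaches from about 0.425 to 0.95 m from the base axis. Payload 3.5 kg.
Tool frame: the origin (TCP) lies at the very end of the fingers, on their centre line; the grasp point (between the pads) lies 19 mm behind it; z points along the fingers, y is the line along which they close (so a half turn about z gives the same grasp; the last joint's range is limited). The gripper opens to 85 mm and grips with 20 to 120 N. Pads are 22 mm wide; open, the fingers measure 114 mm over their backs; the gripper's body (76 mm by 85 mm) begins 54 mm behind the grasp point. The pads swing forward as they close: fully open they stand 13 mm farther back than shut.
Start: joints at [1.065, 0.286, 1.577, -0, 1.279, -0.15], TCP at [0.235, 0.633, 0.231] pointing down, gripper open.
Joint ranges: [-2.77, 2.77], [-0.9, 2.22], [0.21, 2.48], [-1.53, 4.67], [0.24, 2.81], [-2.84, 2.84]. Speed limits (rad/s): [2.79, 2.79, 3.14, 3.14, 3.14, 3.14].

## Interface

Orientations are given as a rotation vector (axis times angle).
In Python, from rig import robot gives the robot as it stands.
- The arm moves only by the tool servo_tool, never from a script. Its argument "moves" is text: rows parted by semicolons, each of 7 numbers parted by spaces: the shift along the tool's x, y, z in mm, then the turn, a rotation vector about the tool's x, y, z in degrees, then the closure, from -1 (fully open) to 1 (shut). A call has 1 to 12 rows; each row is the pose to reach, as a shift and turn from the pose commanded when the call began, along the tool's axes at that moment; what a row does not reach only later rows make up. A row lasts 1/12 s, in which the tool goes at most 41.7 mm and 7.16 degrees, less where a joint would pass 70% of its speed; a pose out of reach is approached as far as the arm can. A call with a gripper value outside its range is refused whole. The fingers move at their own pace and stop on an object; "squeeze" is the grip in N (left out, the last holds). Time passes only in rows, so rows that repeat a pose let the fingers close. It gives the time, the measured TCP pose, the force, the opening and the grip force at its end, in the units of the state.
- robot.get_obs(): the state, without advancing time (a new reading comes with each control period).
- robot.grab_frame(name): name is "scene" or "top" or "wrist"; returns the picture (400x640x3 uint8, red, green, blue); there is no depth.
- robot.camera_params(name): a dict with "fx", "fy", "cx", "cy" (pixels), "D" ([k1, k2, p1, p2, k3] as OpenCV has them; the pictures are not rectified), "R" (3x3) and "t" (3): a world point X has camera coordinates R X + t; the wrist camera has in their place "mount" (4x4, takes a point from camera to tool coordinates, whose origin is the TCP and whose axes are the flange's). Camera axes: x right, y down, z forward; pixel columns grow to the right and rows downward; lengths in m; the calibration is good to about 2 mm. A picture is of the moment at which its call begins: read the wrist's pose just before it. camera_params takes no time and is no camera call.
- robot.finish_job(): hands the job in; it is judged then, once.
Trained networks look in the newest picture that a camera, given by its name, has taken for a name from the list of things; names that differ only in an ending like _2 or _b are one class to them, and where a whole thing is asked for, a point or a joint stands for the part that bears it (a point fixed in the world has none). Each returns a list of dicts, best first, with "conf" (0 to 1); they miss things now and then, are a little off and sometimes report something else, mostly with a low value. They report only what shows in the picture. A call takes as long as a camera call.
- robot.masks_of(camera, label): "mask" (400x640 bool, what is visible of it) and "box" ([left, top, right, bottom] in pixels, round what is visible of it).
- robot.place_of(camera, label): "uv" ([column, row] in pixels: a listed point, or the origin of a listed thing).
The state is a dict: "t": time; "joint_positions": joint angles; "qvel": joint speeds; "effort": joint torques, N m; "ee_pos": TCP position; "ee_rot": TCP orientation; "wrist_force": force on the tool from outside, world axes, zero at the start; "ft_torque": the same for the moment, N m; "finger_gap": finger opening in m; "gripper_force": force on a finger pad.
Only numpy, scipy, OpenCV 4.12 (cv2) and the standard library are available. Lean on these libraries where they do the work, as an engineer would, in place of code of your own. Each camera call takes 0.05 s, during which the arm holds its last target. There are 200 camera calls.

## Working session

There is one attempt and no reset: what is moved stays moved. The work goes in short steps, Python scripts to look and compute and a tool call to move; the robot and the scene stay as the last step left them, time stands still between calls to the robot, and variables do not carry over. Pictures are saved under pics/ and viewed, at most 10 in all, crops included, and the job is handed in when it is done.

Besides the shell and the picture viewer there is one more tool, called after "Call:" as name(argument=value, ...) on one line, values as JSON. servo_tool: Moves the arm, as the interface text tells. Its arguments: {"type":"object","properties":{"moves":{"type":"string"},"squeeze":{"type":"number"}},"required":["moves"]}

```bash
mkdir -p pics; cat > h.py <<'E'
import numpy as np, cv2
from rig import robot
from scipy.spatial.transform import Rotation as Ro
def ray(cam,uv,obs=None):
    p=robot.camera_params(cam);K=np.array([[p["fx"],0,p["cx"]],[0,p["fy"],p["cy"]],[0,0,1]])
    n=cv2.undistortPoints(np.array([[uv]],float),K,np.array(p["D"]))[0,0]
    d=np.array([n[0],n[1],1.])
    if "R" in p:
        R=np.array(p["R"]);return -R.T@np.array(p["t"]),R.T@d
    M=np.array(p["mount"]);T=np.eye(4);T[:3,:3]=Ro.from_rotvec(obs["ee_rot"]).as_matrix();T[:3,3]=obs["ee_pos"]
    A=T@M;return A[:3,3],A[:3,:3]@d
def atz(r,z):
    c,d=r;return c+d*(z-c[2])/d[2]
def tri(rs):
    A=np.zeros((3,3));b=np.zeros(3)
    for c,d in rs:
        d=d/np.linalg.norm(d);P=np.eye(3)-np.outer(d,d);A+=P;b+=P@c
    x=np.linalg.solve(A,b);return x,[float(np.linalg.norm((np.eye(3)-np.outer(d,d)/(d@d))@(x-c))) for c,d in rs]
def snap(cam,fn):
    o=robot.get_obs();f=robot.grab_frame(cam);cv2.imwrite("pics/"+fn,f[...,::-1]);return o,f
E
python3 - <<'E'
from h import *
np.set_printoptions(precision=4,suppress=True)
o=robot.get_obs();print(o["ee_pos"],o["ee_rot"],o["finger_gap"],o["t"])
Z={"stand":0,"seat":.125,"carrier_grip":.169,"carrier":.125,"tray":0,"tray_in":.004,"vial":0,"driver":0,"dish":0}
R={k:[] for k in Z}
for c in("scene","top"):
    snap(c,c+"0.png")
    for k in Z:
        try:
            for q in robot.place_of(c,k)[:2]:
                r=ray(c,q["uv"]);print(c,k,round(q["conf"],2),np.round(q["uv"]),atz(r,Z[k]))
                R[k].append(r) if q["conf"]>.4 else 0
        except Exception as e: print(c,k,e)
for k in R:
    if len(R[k])==2: print(k,tri(R[k]))
E
```

```text
[0.2348 0.6322 0.2299] [-0.5557 -3.0913  0.0035] 0.08536127684831082 0.0
scene stand 0.8 [212. 216.] [ 0.4889 -0.2402 -0.    ]
scene seat 0.94 [203. 165.] [ 0.4816 -0.24    0.125 ]
scene carrier_grip 0.8 [197. 144.] [ 0.4749 -0.2466  0.169 ]
scene carrier_grip 0.25 [309. 286.] [ 0.8554 -0.0206  0.169 ]
scene carrier 0.68 [201. 166.] [ 0.4879 -0.2439  0.125 ]
scene tray 0.83 [413. 219.] [0.5105 0.2048 0.    ]
scene tray_in 0.86 [417. 217.] [0.5065 0.2155 0.004 ]
scene tray_in 0.59 [197. 143.] [ 0.1167 -0.371   0.004 ]
scene vial 0.63 [307. 287.] [ 0.7016 -0.0268  0.    ]
scene driver 0.7 [313. 198.] [ 0.4209 -0.0141  0.    ]
scene dish 0.8 [331. 315.] [0.7641 0.0122 0.    ]
top stand 0.87 [415. 261.] [ 0.4838 -0.2437  0.    ]
top stand 0.38 [308. 147.] [0.764  0.0237 0.    ]
top seat 0.62 [430. 262.] [ 0.4789 -0.2519  0.125 ]
top carrier_grip 0.7 [430. 259.] [ 0.4847 -0.2419  0.169 ]
top carrier 0.48 [423. 266.] [ 0.4709 -0.237   0.125 ]
top carrier 0.29 [314. 287.] [0.4224 0.0027 0.125 ]
top tray 0.71 [229. 246.] [0.514  0.2112 0.    ]
top tray_in 0.94 [228. 251.] [0.5014 0.2138 0.00
[... 247 characters left out ...]
 0.0248 0.    ]
top dish 0.29 [418. 261.] [ 0.4841 -0.2516  0.    ]
stand (array([ 0.4836, -0.2433, -0.0039]), [0.0012170511421937967, 0.0012170511421937106])
seat (array([ 0.4778, -0.2468,  0.1236]), [0.005408533385832331, 0.005408533385832494])
carrier_grip (array([ 0.4849, -0.242 ,  0.1736]), [0.0011012453169152842, 0.001101245316915334])
carrier (array([ 0.4721, -0.2441,  0.116 ]), [0.005152946237941513, 0.005152946237941389])
tray (array([0.5132, 0.2074, 0.0021]), [0.0034258076448557364, 0.003425807644855734])
driver (array([ 0.4152, -0.0128, -0.0039]), [0.0012783577213045197, 0.0012783577213045204])
dish (array([ 0.7595,  0.0188, -0.006 ]), [0.006168772999027789, 0.006168772999027803])
```

View pics/scene0.png

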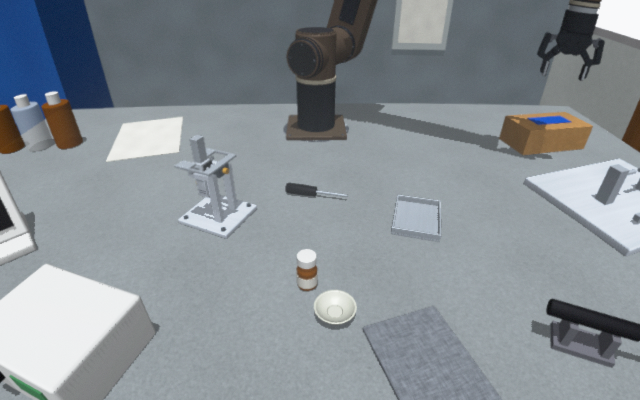

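View pics/top0.png

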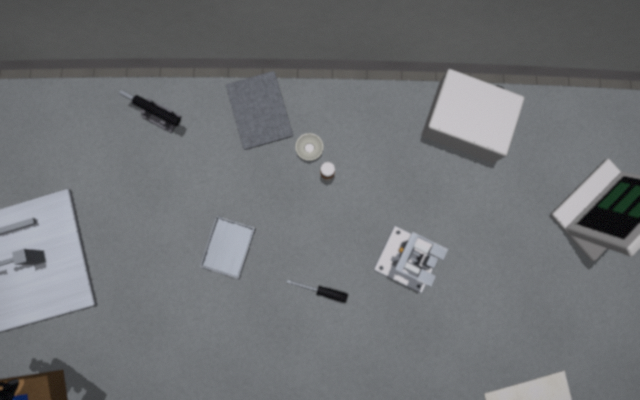

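The scene shows the stand at about (212,216), tray (417,217), driver (313,190), vial (307,270) and dish (335,308). All agree with the network's points. Next I'll get the stand yaw from an enlarged view.

```bash
python3 - <<'E'
from h import *
a=cv2.imread("pics/top0.png")[220:300,365:455];b=cv2.imread("pics/scene0.png")[130:240,170:265]
a=cv2.resize(a,None,fx=4.4,fy=4.4,interpolation=3);b=cv2.resize(b,None,fx=4.2,fy=4.2,interpolation=3)
H=max(a.shape[0],b.shape[0]);c=np.zeros((H,a.shape[1]+b.shape[1],3),np.uint8);c[:a.shape[0],:a.shape[1]]=a;c[:b.shape[0],a.shape[1]:]=b
cv2.imwrite("pics/crop1.png",c);print(c.shape)
for k,n in(("tray","top"),("driver","top")):
    pass
robot.grab_frame("top")
for k in("tray","keeper"):
  for m in robot.masks_of("top",k)[:1]:
    pts=cv2.boxPoints(cv2.minAreaRect(np.argwhere(m["mask"])[:,::-1].astype(np.float32)))
    print(k,m["conf"],[np.round(atz(ray("top",p),.018 if k=="tray" else .14),3) for p in pts])
E
```

```text
(462, 795, 3)
tray 0.69 [array([0.462, 0.279, 0.018]), array([0.587, 0.246, 0.018]), array([0.559, 0.147, 0.018]), array([0.435, 0.181, 0.018])]
keeper 0.61 [array([ 0.461, -0.124,  0.14 ]), array([ 0.563, -0.172,  0.14 ]), array([ 0.509, -0.29 ,  0.14 ]), array([ 0.408, -0.241,  0.14 ])]
```

View pics/crop1.png

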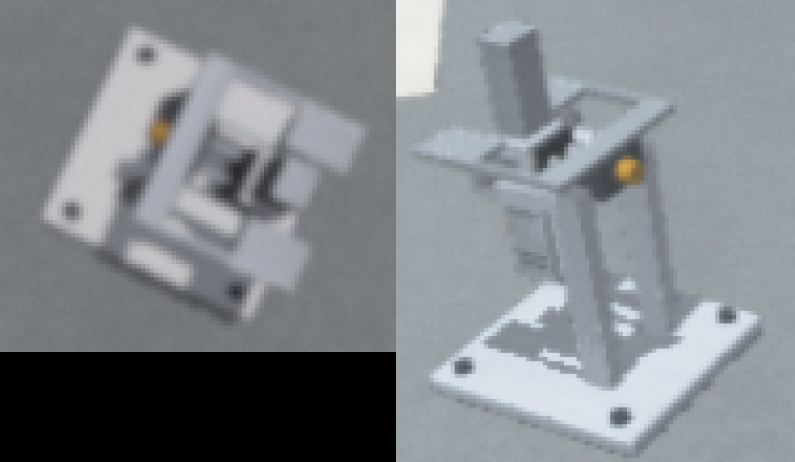

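The top crop shows the beaks at the right (330,135) and (275,260), and the knob at the left (160,130). So BACK is about 65° in the world, close to the tool's y axis (70°). I'll move over to the stand now.

Call:
servo_tool(moves="-381 -266 -130 0 0 0 -1;-381 -266 -130 0 0 0 -1;-381 -266 -130 0 0 0 -1;-381 -266 -130 0 0 0 -1;-381 -266 -130 0 0 0 -1;-381 -266 -130 0 0 0 -1;-381 -266 -130 0 0 0 -1;-381 -266 -130 0 0 0 -1;-381 -266 -130 0 0 0 -1;-381 -266 -130 0 0 0 -1;-381 -266 -130 0 0 0 -1;-381 -266 -130 0 0 0 -1")

```text
t: 2.15
ee_pos: [0.5016, 0.2475, 0.3631]
ee_rot: [0.56, 3.088, 0.0]
wrist_force: [0.9, 0.7, -0.1]
finger_gap: 0.0852
gripper_force: 0.0
```

Call:
servo_tool(moves="-157 -466 60 0 0 4.4 -1;-157 -466 60 0 0 4.4 -1;-157 -466 60 0 0 4.4 -1;-157 -466 60 0 0 4.4 -1;-157 -466 60 0 0 4.4 -1;-157 -466 60 0 0 4.4 -1;-157 -466 60 0 0 4.4 -1;-157 -466 60 0 0 4.4 -1;-157 -466 60 0 0 4.4 -1;-157 -466 60 0 0 4.4 -1;-157 -466 60 0 0 4.4 -1;-157 -466 60 0 0 4.4 -1")

```text
t: 3.15
ee_pos: [0.4838, -0.2433, 0.3013]
ee_rot: [0.676, 3.067, -0.001]
wrist_force: [1.7, 0.4, 0.8]
finger_gap: 0.0853
gripper_force: 0.0
```

```bash
cat > w.py <<'E'
from h import *
import sys
np.set_printoptions(precision=4,suppress=True)
o,f=snap("wrist",sys.argv[1])
print(o["t"],o["ee_pos"],o["ee_rot"],o["wrist_force"],o["qvel"].__abs__().max() if hasattr(o["qvel"],"max") else "")
R=Ro.from_rotvec(o["ee_rot"]).as_matrix();print(R);print(np.array(robot.camera_params("wrist")["mount"]))
for k,z in(("stand",0),("seat",.125),("carrier_grip",.169),("carrier",.125),("tray",0),("tray_in",.004)):
    for q in robot.place_of("wrist",k)[:2]:
        print(k,round(q["conf"],2),np.round(q["uv"]),atz(ray("wrist",q["uv"],o),z))
E
python3 w.py w1.png
```

```text
3.15 [ 0.4838 -0.2433  0.3013] [ 0.6757  3.0675 -0.0007] [1.6945 0.419  0.8352] 0.6842882027299638
[[-0.9074  0.4202  0.0004]
 [ 0.4202  0.9074 -0.0006]
 [-0.0006 -0.0003 -1.    ]]
[[-0.0002 -0.9558 -0.294   0.0746]
 [ 1.     -0.0001 -0.0006 -0.0008]
 [ 0.0006 -0.294   0.9558 -0.1426]
 [ 0.      0.      0.      1.    ]]
stand 0.57 [322. 160.] [ 0.4834 -0.24    0.    ]
seat 0.73 [318. 177.] [ 0.4808 -0.2441  0.125 ]
carrier_grip 0.96 [318. 188.] [ 0.4824 -0.2454  0.169 ]
carrier 0.63 [318. 178.] [ 0.4821 -0.2453  0.125 ]
tray 0.74 [620.  46.] [0.5134 0.2127 0.    ]
```

View pics/w1.png

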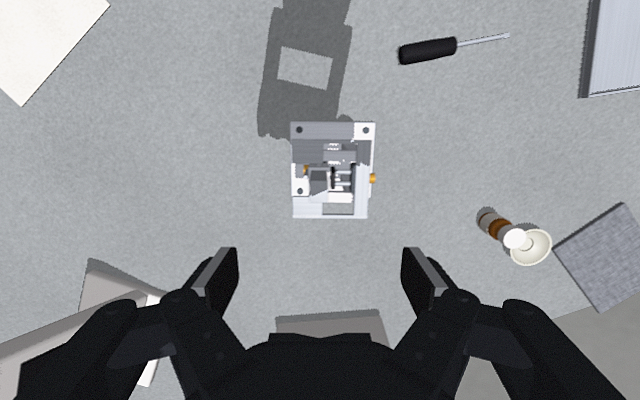

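The wrist view shows the carrier head at (318,180) and the stand square to the image within about a degree. Image right is BACK and matches tool +y. The networks agree on the grip at (0.482,-0.245). I'll descend for a closer look.

Call:
servo_tool(moves="0 -3 40 0 0 0 -1;0 -3 70 0 0 0 -1;0 -3 85 0 0 0 -1;0 -3 85 0 0 0 -1;0 -3 85 0 0 0 -1;0 -3 85 0 0 0 -1")

```text
t: 4.0
ee_pos: [0.4843, -0.2434, 0.2185]
ee_rot: [0.671, 3.066, -0.002]
wrist_force: [0.5, 0.5, -0.1]
finger_gap: 0.0855
gripper_force: 0.0
```

```bash
python3 w.py w2.png; python3 -c "
import cv2;a=cv2.imread('pics/w2.png')[90:270,210:440];cv2.imwrite('pics/w2c.png',cv2.resize(a,None,fx=3,fy=3,interpolation=3))"
```

```text
4.0 [ 0.4843 -0.2434  0.2185] [ 0.6713  3.0659 -0.0022] [ 0.4538  0.4747 -0.1012] 0.01999736957619074
[[-0.9085  0.4179  0.0027]
 [ 0.4179  0.9085 -0.002 ]
 [-0.0033 -0.0007 -1.    ]]
[[-0.0002 -0.9558 -0.294   0.0746]
 [ 1.     -0.0001 -0.0006 -0.0008]
 [ 0.0006 -0.294   0.9558 -0.1426]
 [ 0.      0.      0.      1.    ]]
stand 0.95 [319. 170.] [ 0.4821 -0.2435  0.    ]
carrier 0.9 [320. 199.] [ 0.4831 -0.2436  0.125 ]
```

View pics/w2c.png

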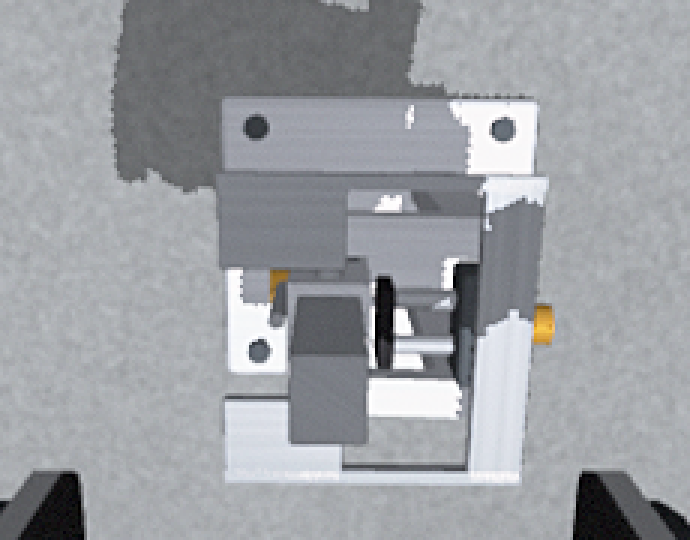

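The top face of the head is at crop (288–368, 350–442), centred at full pixel (319.3,222). Its edges are square to the tool, and the black pad lies to its right.

```bash
python3 - <<'E'
from h import *
o=robot.get_obs();R=Ro.from_rotvec(o["ee_rot"]).as_matrix()
P=[]
for u,v in((319.3,222),(306.2,206.7),(332.6,206.7),(306,237.3),(332.3,237.3)):
    p=atz(ray("wrist",(u,v),o),.187);P.append(p);print(np.round(p,4),np.round(R.T@(p-o["ee_pos"])*1e3,1))
E
```

```text
[ 0.4788 -0.2426  0.187 ] [ 4.7 -0.9 30.1]
[ 0.4654 -0.2459  0.187 ] [15.5 -9.5 30.1]
[ 0.4727 -0.2302  0.187 ] [15.5  7.9 30.1]
[ 0.4852 -0.2555  0.187 ] [-6.4 -9.9 30.2]
[ 0.4927 -0.2393  0.187 ] [-6.4  8.  30.2]
```

Call:
servo_tool(moves="5 -1 0 0 0 0 -1;5 -1 25 0 0 0 -1;5 -1 50 0 0 0 -1;5 -1 68 0 0 0 -1;5 -1 68 0 0 0 -1;5 -1 68 0 0 0 -1", squeeze=40)

```text
t: 4.85
ee_pos: [0.4774, -0.2419, 0.1475]
ee_rot: [-0.674, -3.066, -0.002]
wrist_force: [0.6, -0.4, 0.9]
finger_gap: 0.0855
gripper_force: 0.0
```

Call:
servo_tool(moves="0 0 0 0 0 0 0;0 0 0 0 0 0 0.2;0 0 0 0 0 0 0.4;0 0 0 0 0 0 0.6;0 0 0 0 0 0 0.8;0 0 0 0 0 0 1;0 0 0 0 0 0 1;0 0 0 0 0 0 1;0 0 0 0 0 0 1;0 0 0 0 0 0 1")

```text
t: 5.68
ee_pos: [0.4787, -0.2423, 0.1491]
ee_rot: [0.674, 3.067, 0.001]
wrist_force: [0.6, 2.0, 5.5]
finger_gap: 0.0176
gripper_force: 41.1
```

Call:
servo_tool(moves="0 0 -1.5 0 0 0 1;0 0 -3 0 0 0 1;0 0 -3 0 0 0 1;0 0 -3 0 0 0 1;0 0 -3 0 0 0 1")

```text
t: 6.1
ee_pos: [0.4774, -0.2421, 0.1501]
ee_rot: [-0.674, -3.066, -0.001]
wrist_force: [-1.1, 0.5, -4.0]
finger_gap: 0.0178
gripper_force: 40.0
```

Call:
servo_tool(moves="0 1 0 0 0 0 1;0 2 0 0 0 0 1;0 3 0 0 0 0 1;0 4 0 0 0 0 1;0 4 0 0 0 0 1;0 4 0 0 0 0 1")

```text
t: 6.6
ee_pos: [0.4797, -0.2389, 0.1512]
ee_rot: [-0.674, -3.068, 0.001]
wrist_force: [-0.5, -1.2, -4.8]
finger_gap: 0.0174
gripper_force: 40.0
```

Call:
servo_tool(moves="0 1 0 0 0 0 1;0 2 0 0 0 0 1;0 3 0 0 0 0 1;0 4 0 0 0 0 1;0 4 0 0 0 0 1;0 4 0 0 0 0 1")

```text
t: 7.1
ee_pos: [0.4815, -0.2352, 0.1513]
ee_rot: [-0.674, -3.068, 0.001]
wrist_force: [-1.4, -2.8, -5.5]
finger_gap: 0.0175
gripper_force: 40.0
```

Call:
servo_tool(moves="0 0.5 0 0 0 0 1;0 1 0 0 0 0 1;0 1 0 0 0 0 1;0 1 0 0 0 0 1")

```text
t: 7.43
ee_pos: [0.4819, -0.2342, 0.1513]
ee_rot: [-0.674, -3.068, 0.0]
wrist_force: [-0.5, -3.1, -6.1]
finger_gap: 0.0177
gripper_force: 39.9
```

Call:
servo_tool(moves="0 0.5 0 0 0 0 1;0 1 0 0 0 0 1;0 1 0 0 0 0 1;0 1 0 0 0 0 1")

```text
t: 7.77
ee_pos: [0.4824, -0.2333, 0.1513]
ee_rot: [-0.674, -3.068, 0.0]
wrist_force: [-1.4, -2.9, -4.9]
finger_gap: 0.0173
gripper_force: 39.9
```

Call:
servo_tool(moves="0 0.5 0 0 0 0 1;0 1 0 0 0 0 1;0 1 0 0 0 0 1;0 1 0 0 0 0 1")

```text
t: 8.1
ee_pos: [0.4828, -0.2324, 0.1514]
ee_rot: [-0.674, -3.068, 0.0]
wrist_force: [-1.8, -2.8, -5.9]
finger_gap: 0.0176
gripper_force: 40.0
```

Call:
servo_tool(moves="0 0.5 0 0 0 0 1;0 1 0 0 0 0 1;0 1 0 0 0 0 1;0 1 0 0 0 0 1")

```text
t: 8.43
ee_pos: [0.4832, -0.2315, 0.1513]
ee_rot: [-0.674, -3.068, 0.0]
wrist_force: [-2.1, -3.4, -5.9]
finger_gap: 0.0177
gripper_force: 40.0
```

Call:
servo_tool(moves="0 0.5 0 0 0 0 1;0 1 0 0 0 0 1;0 1 0 0 0 0 1;0 1 0 0 0 0 1")

```text
t: 8.77
ee_pos: [0.4834, -0.2312, 0.1514]
ee_rot: [-0.674, -3.068, 0.003]
wrist_force: [-1.7, -4.4, -4.6]
finger_gap: 0.0174
gripper_force: 40.1
```

Call:
servo_tool(moves="0 0.3 0 0 0 0 1;0 0.7 0 0 0 0 1;0 0.7 0 0 0 0 1;0 0.7 0 0 0 0 1")

```text
t: 9.1
ee_pos: [0.4834, -0.2311, 0.1514]
ee_rot: [-0.673, -3.068, 0.005]
wrist_force: [-4.4, -5.9, -6.0]
finger_gap: 0.0172
gripper_force: 40.1
```

The stop is felt: motion stalled and the force rose to about 7 N. I'll ease off 1 mm, still near the stop, and lift.

Call:
servo_tool(moves="0 -0.5 0 0 0 0 1;0 -1 0 0 0 0 1;0 -1 0 0 0 0 1;0 -1 -2 0 0 0 1;0 -1 -4 0 0 0 1;0 -1 -6 0 0 0 1;0 -1 -8 0 0 0 1;0 -1 -8 0 0 0 1")

```text
t: 9.77
ee_pos: [0.4835, -0.2312, 0.1597]
ee_rot: [0.674, 3.068, -0.002]
wrist_force: [-4.1, -4.6, -3.7]
finger_gap: 0.0176
gripper_force: 40.1
```

Call:
servo_tool(moves="0 -0.5 -3 0 0 0 1;0 -0.5 -6 0 0 0 1;0 -0.5 -9 0 0 0 1;0 -0.5 -12 0 0 0 1;0 -0.5 -15 0 0 0 1;0 -0.5 -18 0 0 0 1;0 -0.5 -18 0 0 0 1")

```text
t: 10.35
ee_pos: [0.4836, -0.2314, 0.1784]
ee_rot: [0.674, 3.068, -0.001]
wrist_force: [-2.3, -2.6, -2.7]
finger_gap: 0.0175
gripper_force: 40.4
```

Call:
servo_tool(moves="0 0 -6 0 0 0 1;0 0 -12 0 0 0 1;0 0 -20 0 0 0 1;0 0 -28 0 0 0 1;0 0 -36 0 0 0 1;0 0 -44 0 0 0 1;0 0 -52 0 0 0 1;0 0 -60 0 0 0 1;0 0 -70 0 0 0 1;0 0 -85 0 0 0 1;0 0 -100 0 0 0 1;0 0 -100 0 0 0 1")

```text
t: 11.35
ee_pos: [0.4852, -0.2317, 0.2821]
ee_rot: [0.672, 3.061, -0.002]
wrist_force: [0.4, -0.5, -2.9]
finger_gap: 0.0177
gripper_force: 40.4
```

Call:
servo_tool(moves="5 12 0 0 0 0 1;13 34 0 0 0 0 1;25 64 0 0 0 0 1;38 98 0 0 0 0 1;52 133 0 0 0 0 1;66 168 0 0 0 0 1;80 204 0 0 0 0 1;94 240 0 0 0 0 1;108 276 0 0 0 0 1;121 310 0 0 0 0 1;134 342 0 0 0 0 1;145 370 0 0 0 0 1")

```text
t: 12.35
ee_pos: [0.5053, 0.1687, 0.2763]
ee_rot: [-0.672, -3.066, -0.002]
wrist_force: [1.7, 0.4, -3.5]
finger_gap: 0.0174
gripper_force: 40.3
```

Call:
servo_tool(moves="9 22 0 0 0 0 1;15 37 0 0 0 0 1;17 44 0 0 0 0 1;17 44 0 0 0 0 1;17 44 0 0 0 0 1;17 44 0 0 0 0 1")

```text
t: 12.85
ee_pos: [0.5096, 0.2117, 0.2769]
ee_rot: [-0.675, -3.067, 0.001]
wrist_force: [-0.4, -0.7, -4.3]
finger_gap: 0.0178
gripper_force: 40.4
```

```bash
python3 w.py w3.png
```

```text
12.85 [0.5096 0.2117 0.2769] [-0.6754 -3.0673  0.0011] [-0.4208 -0.6739 -4.3133] 0.012317162587491519
[[-0.9075  0.42   -0.0009]
 [ 0.42    0.9075 -0.0005]
 [ 0.0006 -0.0009 -1.    ]]
[[-0.0002 -0.9558 -0.294   0.0746]
 [ 1.     -0.0001 -0.0006 -0.0008]
 [ 0.0006 -0.294   0.9558 -0.1426]
 [ 0.      0.      0.      1.    ]]
stand 0.89 [ 71. 261.] [ 0.4831 -0.2409  0.    ]
carrier_grip 0.97 [318. 273.] [0.5843 0.1747 0.169 ]
carrier 0.8 [316. 237.] [0.5654 0.181  0.125 ]
tray 0.6 [320. 161.] [0.506  0.2137 0.    ]
tray_in 0.81 [325. 164.] [0.5115 0.2185 0.004 ]
```

View pics/w3.png

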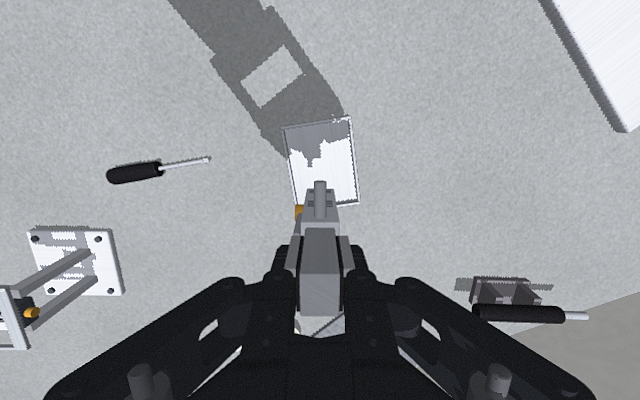

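The wrist view shows the carrier hanging straight over the tray (285–358, 118–208), with the driver clear at (155,168). Lowering now.

Call:
servo_tool(moves="0 0 15 0 0 0 1;0 0 35 0 0 0 1;0 0 58 0 0 0 1;0 0 82 0 0 0 1;0 0 106 0 0 0 1;0 0 128 0 0 0 1;0 0 146 0 0 0 1;0 0 158 0 0 0 1;0 0 166 0 0 0 1;0 0 168 0 0 0 1;0 0 168 0 0 0 1;0 0 168 0 0 0 1")

```text
t: 14.2
ee_pos: [0.5108, 0.2127, 0.1107]
ee_rot: [0.674, 3.066, 0.002]
wrist_force: [0.8, 0.5, -3.3]
finger_gap: 0.0175
gripper_force: 40.2
```

Call:
servo_tool(moves="0 0 1 0 0 0 1;0 0 2 0 0 0 1;0 0 3 0 0 0 1;0 0 4 0 0 0 1;0 0 4 0 0 0 1")

```text
t: 14.62
ee_pos: [0.5097, 0.2125, 0.1052]
ee_rot: [-0.674, -3.068, 0.0]
wrist_force: [0.5, -0.3, -4.3]
finger_gap: 0.0176
gripper_force: 40.2
```

Call:
servo_tool(moves="0 0 1 0 0 0 1;0 0 2 0 0 0 1;0 0 2 0 0 0 1;0 0 2 0 0 0 1")

```text
t: 14.95
ee_pos: [0.5097, 0.2125, 0.1032]
ee_rot: [-0.674, -3.068, 0.0]
wrist_force: [-0.8, 0.1, -3.8]
finger_gap: 0.0174
gripper_force: 40.2
```

Call:
servo_tool(moves="0 0 0.5 0 0 0 1;0 0 1 0 0 0 1;0 0 1.5 0 0 0 1;0 0 1.5 0 0 0 1;0 0 1.5 0 0 0 1")

```text
t: 15.37
ee_pos: [0.5098, 0.2125, 0.1018]
ee_rot: [-0.674, -3.068, 0.0]
wrist_force: [-0.5, -0.4, -3.8]
finger_gap: 0.0177
gripper_force: 40.2
```

Call:
servo_tool(moves="0 0 0.5 0 0 0 1;0 0 1 0 0 0 1;0 0 1 0 0 0 1;0 0 1 0 0 0 1")

```text
t: 15.7
ee_pos: [0.5098, 0.2124, 0.1008]
ee_rot: [-0.674, -3.068, 0.0]
wrist_force: [0.6, -0.6, -4.3]
finger_gap: 0.0172
gripper_force: 40.2
```

Call:
servo_tool(moves="0 0 0.5 0 0 0 1;0 0 1 0 0 0 1;0 0 1 0 0 0 1;0 0 1 0 0 0 1")

```text
t: 16.03
ee_pos: [0.5098, 0.2125, 0.0998]
ee_rot: [-0.674, -3.068, 0.0]
wrist_force: [-0.2, -0.8, -4.1]
finger_gap: 0.0173
gripper_force: 40.2
```

Call:
servo_tool(moves="0 0 0.5 0 0 0 1;0 0 1 0 0 0 1;0 0 1 0 0 0 1;0 0 1 0 0 0 1")

```text
t: 16.37
ee_pos: [0.5098, 0.2125, 0.0988]
ee_rot: [-0.674, -3.068, 0.0]
wrist_force: [0.7, -0.1, -3.7]
finger_gap: 0.0177
gripper_force: 40.2
```

Call:
servo_tool(moves="0 0 0.5 0 0 0 1;0 0 1 0 0 0 1;0 0 1 0 0 0 1;0 0 1 0 0 0 1")

```text
t: 16.7
ee_pos: [0.51, 0.2125, 0.0982]
ee_rot: [0.674, 3.068, 0.0]
wrist_force: [-0.3, -0.7, -1.1]
finger_gap: 0.0178
gripper_force: 40.6
```

Call:
servo_tool(moves="0 0 0.5 0 0 0 1;0 0 0.5 0 0 0 1;0 0 0.5 0 0 0 1")

```text
t: 16.95
ee_pos: [0.5101, 0.2125, 0.0982]
ee_rot: [0.674, 3.068, 0.0]
wrist_force: [-1.7, 0.3, 3.4]
finger_gap: 0.0175
gripper_force: 41.4
```

Call:
servo_tool(moves="0 0 0 0 0 0 0.5;0 0 0 0 0 0 0.3;0 0 0 0 0 0 0;0 0 0 0 0 0 -0.3;0 0 0 0 0 0 -0.6;0 0 0 0 0 0 -0.6;0 0 0 0 0 0 -0.6;0 0 0 0 0 0 -0.6")

```text
t: 17.62
ee_pos: [0.5098, 0.2125, 0.0973]
ee_rot: [0.674, 3.068, 0.0]
wrist_force: [-0.3, 0.4, 0.5]
finger_gap: 0.0684
gripper_force: 0.0
```

Released; raising the tool straight up and checking.

Call:
servo_tool(moves="0 0 -10 0 0 0 -0.6;0 0 -25 0 0 0 -0.6;0 0 -50 0 0 0 -0.6;0 0 -80 0 0 0 -0.6;0 0 -110 0 0 0 -0.6;0 0 -140 0 0 0 -0.6;0 0 -160 0 0 0 -0.6;0 0 -160 0 0 0 -0.6;0 0 -160 0 0 0 -0.6;0 0 -160 0 0 0 -0.6")

```text
t: 18.45
ee_pos: [0.5091, 0.2123, 0.2564]
ee_rot: [-0.674, -3.067, 0.001]
wrist_force: [-0.3, 0.0, -0.4]
finger_gap: 0.0683
gripper_force: 0.0
```

```bash
python3 w.py w4.png; python3 - <<'E'
from h import *
o,f=snap("scene","s4.png")
for k,z in(("carrier_grip",.118),("tray_in",.004)):
    for q in robot.place_of("scene",k)[:2]: print(k,q["conf"],np.round(atz(ray("scene",q["uv"]),z),3))
w=cv2.imread("pics/w4.png");s=cv2.imread("pics/s4.png")
c=np.hstack([cv2.resize(w,(400,250)),cv2.resize(s[130:250,320:512],(400,250))]);cv2.imwrite("pics/end.png",c)
E
```

```text
18.45 [0.5091 0.2123 0.2564] [-0.6739 -3.0671  0.001 ] [-0.313   0.0292 -0.397 ] 0.02533851978226864
[[-0.9079  0.4192 -0.0015]
 [ 0.4192  0.9079 -0.0003]
 [ 0.0012 -0.0009 -1.    ]]
[[-0.0002 -0.9558 -0.294   0.0746]
 [ 1.     -0.0001 -0.0006 -0.0008]
 [ 0.0006 -0.294   0.9558 -0.1426]
 [ 0.      0.      0.      1.    ]]
stand 0.9 [ 58. 267.] [ 0.4806 -0.2423  0.    ]
seat 0.28 [321. 180.] [0.5007 0.2171 0.125 ]
carrier_grip 0.7 [320. 190.] [0.4986 0.2167 0.169 ]
carrier 0.85 [319. 181.] [0.5006 0.2145 0.125 ]
tray 0.95 [321. 168.] [0.5125 0.2124 0.    ]
tray_in 0.63 [321. 167.] [0.5101 0.2136 0.004 ]
carrier_grip 0.74 [0.512 0.213 0.118]
tray_in 0.72 [0.504 0.216 0.004]
tray_in 0.68 [0.314 0.286 0.004]
```

View pics/end.png

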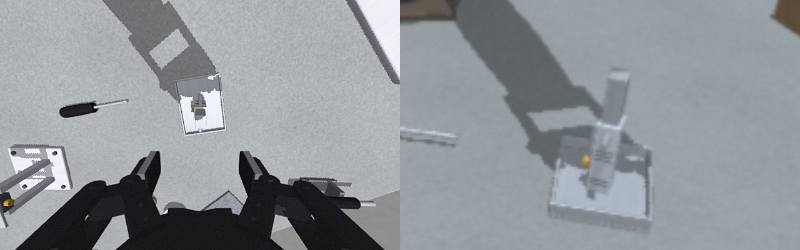

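The carrier stands in the middle of the tray at (200,107), upright apart from the camera's perspective lean, and the gripper is clear of everything.

```bash
python3 -c "
from rig import robot
print(robot.finish_job())"
```

```text
the job is handed in; nothing more can be done
None
```

The carrier is off its stand and standing in the middle of the tray, released. The camera check showed it upright with the gripper clear, and I handed the job in at about 18.5 s; no verdict came back.

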